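Measure the bore depth of a machined part and lock the gauge

TASK

Check the depth of the bore in the aluminium part on the gauge stand: slide the part along its guide fully home against the end stop, then press the probe down by its knob until its tip gently touches the bottom of the bore, and turn the knob clockwise to lock it at that height, so that the probe stays there, touching, when you let go. Do not press hard on the bottom of the bore, and leave the other things on the desk where they are.

Things in the scene. Friction and masses are not known exactly. Their poses are not given: they have to be found in the camera images.
- stand: Grey depth-gauge stand, fixed to the desk. Origin on the desk under the vertical probe axis; x runs along the guide towards the end stop, z up. Base plate 12 mm thick, x -155 to 70, y +-55 mm. Two steel guide rails along x: inner faces y = +-22.5, outer +-34.5, tops 28 mm above the desk, x -140 to 25 mm. Column behind the stop, x 40 to 64 mm, top 125 mm above the desk.
- stop (a point): Middle of the face of the end stop that the part must meet, at x = +25 mm of the stand, 24 mm above the desk; the stop is a steel bar across the guide, top 36 mm above the desk. Axes as the stand's.
- head_top (a point): On the probe axis at the top of the stand's head, 131 mm above the desk. The head is round, radius 18 mm, 91 to 125 mm above the desk, with a collar of radius 12 mm up to this point, carried by an arm from the column. Nothing of the stand is higher than this except spindle and knob.
- part: Loose aluminium block between the rails, 105 x 42 x 48 mm (x, y, z), about 0.5 kg; underside 12 mm above the desk. Origin at its underside on the bore's axis: it reaches from x = -80 mm (end to push on) to +25 mm (end that meets the stop). At the start 15 to 40 mm short of home; fully home its origin lies at x = 0, y = 0 of the stand. Slides with 2 to 5 N.
- bore_mouth (a point): Centre of the bore's mouth in the part's top face, 48 mm above the part's underside. The bore is round, vertical, 26 mm across; its bottom lies somewhere from 14 to 32 mm below this point and is not known beforehand.
- spindle: Vertical probe spindle, steel rod 12 mm across, in the head. Origin on the probe axis at the low end of the 8 mm round-ended tip, 75 mm above the desk at the start; travel 56 mm down. A spring lifts it, 3 N at the top plus 0.025 N per mm. The tip yields into it from 1 N, 3 mm at 0.8 N per mm, then is solid (3.4 N). Never press the bore over 12 N; locked, at least 0.5 N must remain.
- knob_grip (a point): Centre of the grip of the black wing knob on top of the spindle, on the probe axis, 215 mm above the desk with the spindle up. The wing is a bar 42 mm long (point's x axis), 14 mm thick (y axis), 36 mm tall (24 mm below this point to 12 mm above it); under it is a disc of radius 12 mm. It moves down with the spindle and turns with the knob.
- lock_knob (a joint): Turn of the wing knob on the spindle, rad: about 0 free (start, 0 to 0.15), grows clockwise seen from above, stop at 1.35. From about 0.8 it begins to bite, at 1.1 and more the spindle is firmly locked at its height (turning takes about 0.1 to 0.2 N m) and the knob stays as turned.
- mouse: Bystander: black computer mouse, 100 x 58 x 30 mm, beside the stand; origin under its centre.
- marker: Bystander: white marker pen, 110 mm long, lying beside the stand; origin under its centre.
- tape_roll: Bystander: roll of clear tape, 68 mm across, 18 mm high, beside the stand; origin under its centre.
- spare_bush: Bystander: flanged aluminium bush, 52 mm across, 40 mm high, beside the stand; origin under its centre.
- stapler: Bystander: red and black stapler, 125 mm long, to the left; origin under its centre.
- mug: Bystander: white mug, 80 mm across, 90 mm high, to the left; origin under its centre.
- calculator: Bystander: grey desk calculator, 140 x 85 x 16 mm, to the right; origin under its centre.

How it is judged:
By the outcome, as a careful person would: the job done as asked, in the order asked, and still so for the second after the job is handed in, with the robot touching nothing.
It also fails if it takes over 72 s, if anything falls off the work surface, if the arm or the gripper's body presses on something with over 40 N, if the wrist force passes 120 N, or if a joint passes its speed limit or range.

ROBOT

A 6-joint arm with a two-finger parallel gripper is mounted at the origin on the work surface. World frame = base frame: x ahead of the robot, y to its left, z up, the work surface at z = 0. Lengths are in m, angles in rad, forces in N, time in s.
With the tool pointing down it reaches from about 0.35 to 0.775 m from the base axis. Payload 7.3 kg.
Tool frame: the origin (TCP) lies midway between the tips of the shut fingers; the grasp point (between the pads) lies 19 mm behind it; z points along the fingers, y is the direction in which the jaws open and shut (so a half turn about z gives the same grasp; the last joint's range is limited). The gripper opens to 92 mm and grips with 3 to 60 N. Pads are 19 mm wide; open, the fingers measure 130 mm over their backs; the gripper's body (75 mm by 190 mm) begins 47 mm behind the grasp point.
Start: joints at [1.189, 0.342, 1.524, -0, 1.275, -0.146], TCP at [0.123, 0.51, 0.227] pointing down, gripper open.
Joint ranges: [-2.53, 2.53], [-0.77, 2.02], [0.04, 2.7], [-1, 4.14], [0.28, 2.66], [-3.11, 3.11]. Speed limits (rad/s): [2.57, 2.57, 3.14, 3.14, 3.14, 3.14].

INTERFACE

Orientations are given as [roll, pitch, yaw] about the fixed x, y, z axes, in that order (R = Rz(yaw) Ry(pitch) Rx(roll)).
In Python, from cell import status, eyes, job gives the robot as it stands.
- The arm moves only by the tool jog_arm, never from a script. Its argument "series" is a list of rows, each a list of 3 entries, a list of its own where there are three numbers: the gripper command: -1 is shut, 1 is fully open, values between are in proportion, then the shift along the tool's x, y, z in m, then the turn, a rotation vector about the tool's x, y, z in rad. In form: [[grip, [x, y, z], [ax, ay, az]], ...]. A call has 1 to 12 rows; each row is the pose to reach, as a shift and turn from the pose commanded when the call began, along the tool's axes at that moment; what a row does not reach only later rows make up. A row lasts 1/12 s, in which the tool goes at most 41.7 mm and 7.16 degrees, less where a joint would pass 70% of its speed; a pose out of reach is approached as far as the arm can. A call with a gripper value outside its range is refused whole. The fingers move at their own pace and stop on an object; "squeeze" is the grip in N (left out, the last holds). Time passes only in rows, so rows that repeat a pose let the fingers close. It gives the time, the measured TCP pose, the force and the opening at its end, in the units of the state.
- status.observe(): the state, without advancing time (a new reading comes with each control period).
- eyes.read_camera(name): name is "scene" or "side" or "wrist"; returns a dict with "img" (480x640x3 uint8, red, green, blue), "range_z" (480x640 float32, m along the optical axis (not along the pixel's ray), 0 where there is no reading), "camera_matrix" (3x3 intrinsics, pixels), "T" (4x4, takes a point from camera to world coordinates); the wrist camera has in their place "tool_from_camera" (4x4, takes a point from camera to tool coordinates, whose origin is the TCP and whose axes are the flange's). Camera axes: x right, y down, z forward; pixel columns grow to the right and rows downward; lengths in m; the calibration is good to about 2 mm. A picture is of the moment at which its call begins: read the wrist's pose just before it.
- job.hand_in(): hands the job in, once; it reports no verdict.
The state is a dict: "time": time; "qpos": joint angles; "qvel": joint speeds; "joint_efforts": joint torques, N m; "tool_pos": TCP position; "tool_rot": TCP orientation; "contact_force": force on the tool from outside, world axes, zero at the start; "torque": the same for the moment, N m; "opening": finger opening in m.
Only numpy, scipy, OpenCV 4.12 (cv2) and the standard library are available. Lean on these libraries where they do the work, as an engineer would, in place of code of your own. Each camera call takes 0.05 s, during which the arm holds its last target.

## Working session

There is one attempt and no reset: what is moved stays moved. The work goes in short steps, Python scripts to look and compute and a tool call to move; the robot and the scene stay as the last step left them, time stands still between calls to the robot, and variables do not carry over. Pictures are saved under pics/ and viewed, and the job is handed in when it is done.

Besides the shell and the picture viewer there is one more tool, called after "Emit:" as name(argument=value, ...) on one line, values as JSON. jog_arm: Moves the arm, as the interface text tells. Its arguments: {"type":"object","properties":{"series":{"type":"array","items":{"type":"array"}},"squeeze":{"type":"number"}},"required":["series"]}

```bash
mkdir -p pics; ls; python3 - <<'E'
from cell import status, eyes
import cv2,numpy as np
s=status.observe()
print(s)
for n in ["scene","side","wrist"]:
    r=eyes.read_camera(n)
    cv2.imwrite(f"pics/{n}0.png",r["img"][:,:,::-1])
    np.savez(f"{n}0.npz",**r)
    print(n,r["camera_matrix"].tolist(),np.round(r.get("T",r.get("tool_from_camera")),4).tolist())
E
```

```text
pics
{'time': 0.0, 'qpos': array([ 1.18898564e+00,  3.42687447e-01,  1.52502810e+00, -3.49528903e-06,
        1.27538470e+00, -1.46007505e-01]), 'qvel': array([ 0.00084037, -0.00020187, -0.00096741,  0.0002603 , -0.00054778,
       -0.00088837]), 'joint_efforts': array([-1.03704246e-03, -4.31245708e+01, -2.44220906e+01,  7.17262086e-02,
        5.59456449e-02, -1.23304726e-04]), 'tool_pos': array([0.12248195, 0.51009243, 0.2260594 ]), 'tool_rot': array([-3.14010062e+00, -2.16030643e-04,  2.90579033e+00]), 'contact_force': array([-0.03962239,  0.60014325,  0.46380075]), 'torque': array([ 0.01090275, -0.02100197,  0.06187833]), 'opening': 0.09200549611606257}
scene [[506.16604801572737, 0.0, 324.2466882531058], [0.0, 506.16604801572737, 236.40648565013905], [0.0, 0.0, 1.0]] [[0.882, 0.297, -0.3657, 1.0542], [0.4712, -0.5493, 0.6901, -0.8956], [0.0041, -0.7811, -0.6244, 0.9811], [0.0, 0.0, 0.0, 1.0]]
side [[443.00682074887, 0.0, 327.52721749069974], [0.0, 443.00682074887, 245.6840096658286], [0.0, 0.0, 1.0]] [[-0.9951, -0.077, 0.0621, 0.547], [-0.0973, 0.651, -0.7528, 0.6951], [0.0176, -0.7551, -0.6553, 0.7349], [0.0, 0.0, 0.0, 1.0]]
wrist [[394.1404722823264, 0.0, 318.46539664703994], [0.0, 394.1404722823264, 239.3208040121018], [0.0, 0.0, 1.0]] [[0.0006, -0.9673, -0.2538, 0.0673], [1.0, 0.0006, 0.0002, -0.0003], [0.0, -0.2538, 0.9673, -0.1584], [0.0, 0.0, 0.0, 1.0]]
```

View pics/scene0.png

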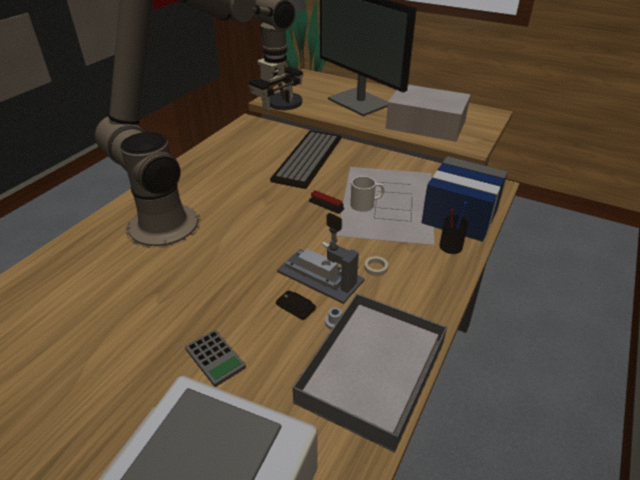

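View pics/side0.png

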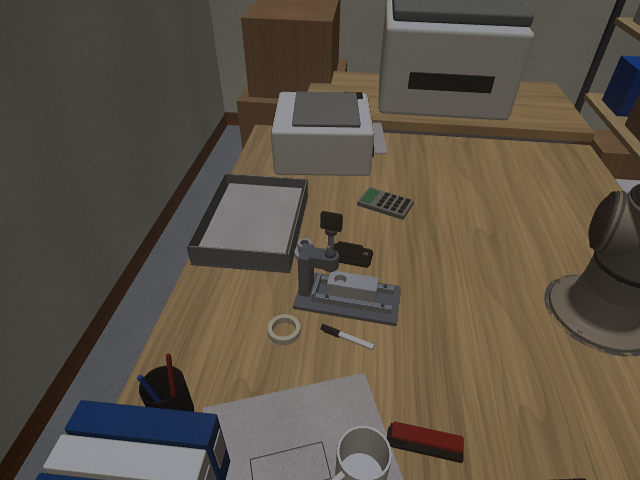

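View pics/wrist0.png

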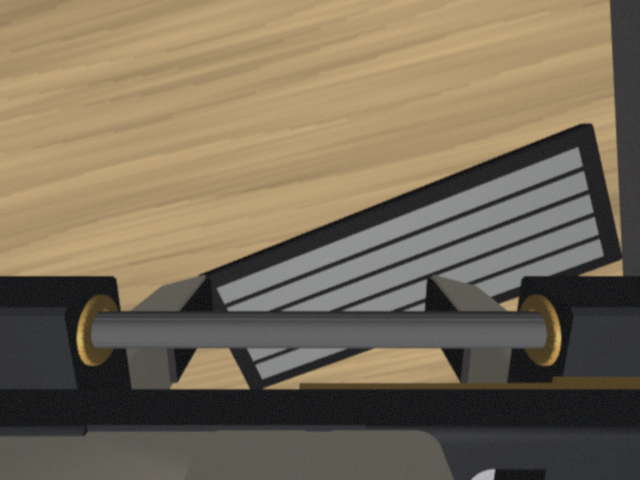

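The scene view shows the stand near (325,270), with its column on the far side from the robot. The side view shows it near (345,290). I'll enlarge both.

```bash
python3 - <<'E'
import cv2
a=cv2.imread("pics/scene0.png")[200:340,260:420]
b=cv2.imread("pics/side0.png")[200:340,270:430]
cv2.imwrite("pics/sc0.png",cv2.resize(a,None,fx=5,fy=5,interpolation=3)[:600])
cv2.imwrite("pics/si0.png",cv2.resize(b,None,fx=5,fy=5,interpolation=3)[:600])
E
```

```text
(no output)
```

View pics/sc0.png

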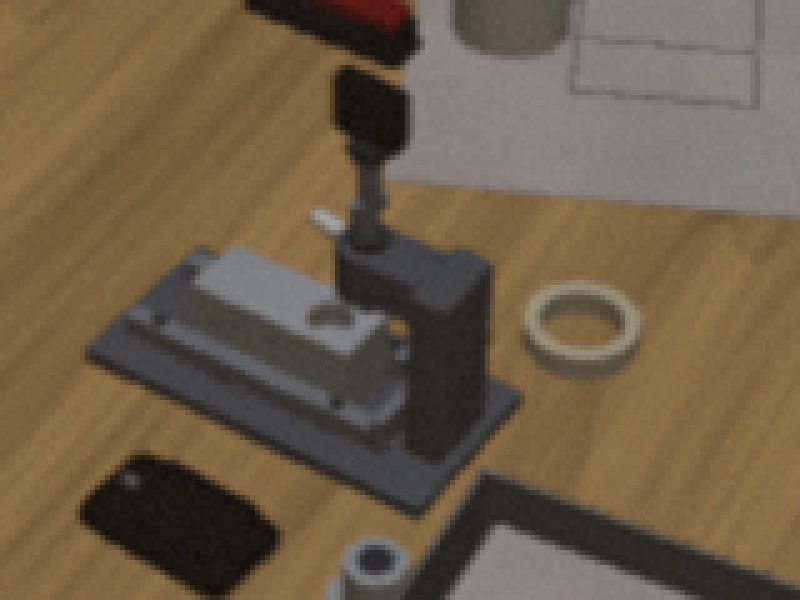

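View pics/si0.png

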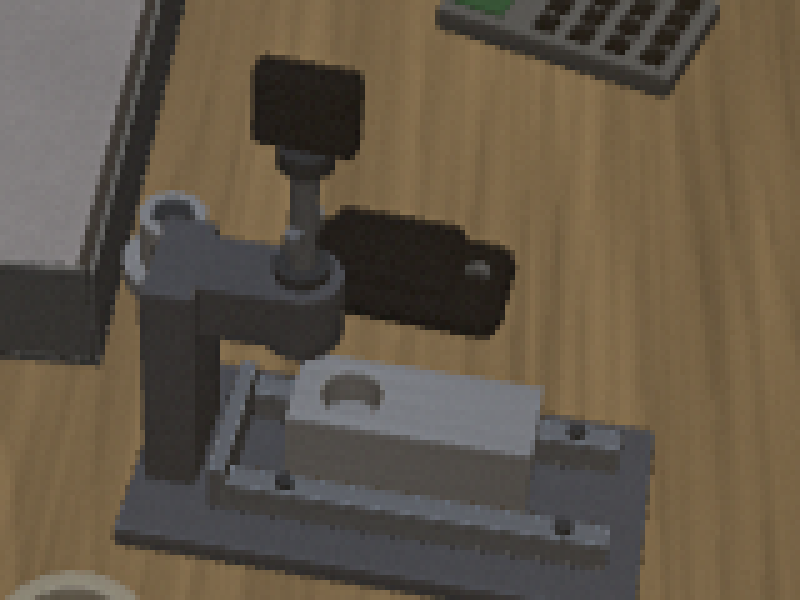

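```bash
cat > h.py <<'E'
import numpy as np
from scipy.optimize import least_squares
def load(n,i=0): return dict(np.load(f"{n}{i}.npz"))
def proj(c,P):
    T=np.linalg.inv(c["T"]);q=(T[:3,:3]@np.asarray(P).T).T+T[:3,3]
    K=c["camera_matrix"];return np.c_[K[0,0]*q[:,0]/q[:,2]+K[0,2],K[1,1]*q[:,1]/q[:,2]+K[1,2]]
def st(p,P):
    P=np.asarray(P)/1000.;c,s=np.cos(p[2]),np.sin(p[2])
    return np.c_[p[0]+c*P[:,0]-s*P[:,1],p[1]+s*P[:,0]+c*P[:,1],P[:,2]]
E
python3 - <<'E'
from h import *
sc,si=load("scene"),load("side")
SC=[((-155,-55,12),(90,352)),((70,-55,12),(418,513)),((70,55,12),(520,398)),((-155,55,12),(200,248)),((0,0,209),(371,108)),((64,-12,125),(468,312)) ]
SI=[((70,55,12),(118,538)),((-155,-55,12),(653,432)),((0,0,209),(307,107)),((0,0,131),(302,268))]
SC=SC[:5]
def go(a,b):
    def f(p):
        r=[]
        if a: r.append(proj(sc,st(p,[x for x,_ in SC]))-(np.array([u for _,u in SC])/5+[260,200]))
        if b: r.append(proj(si,st(p,[x for x,_ in SI]))-(np.array([u for _,u in SI])/5+[270,200]))
        return np.concatenate(r).ravel()
    r=least_squares(f,[.6,0,0]);print(r.x,np.round(r.fun,1))
go(1,0);go(0,1);go(1,1)
E
```

```text
[ 0.5995943   0.01603502 -0.11092932] [-1.2 -0.7  0.  -0.1  1.1 -0.8 -0.  -0.5  0.1  1.8]
[ 0.59556633  0.02417018 -0.08457478] [-0.8 -0.6  0.5 -0.8  0.1  1.7  0.2 -0.4]
[ 0.59676811  0.02093333 -0.09879116] [-1.4 -1.6  0.3 -1.7  0.8 -2.4 -0.6 -1.5 -0.   0.5 -1.4 -2.2  0.2 -1.1
 -0.3  0.6 -0.2 -1.5]
```

```bash
cat >> h.py <<'E'
from scipy.spatial.transform import Rotation as R
def rel(pos,yaw):
    from cell import status
    s=status.observe();R0=R.from_euler("xyz",s["tool_rot"]);R1=R.from_euler("xyz",[np.pi,0,yaw])
    print("t",round(s["time"],2),"pos",np.round(s["tool_pos"],4),"rot",np.round(s["tool_rot"],4),"F",np.round(s["contact_force"],2),"open",round(s["opening"],4))
    print("shift",np.round(R0.inv().apply(np.asarray(pos)-s["tool_pos"]),4),"turn",np.round((R0.inv()*R1).as_rotvec(),4))
E
python3 -c "
from h import *
rel([.667,.014,.30],3.04)"
```

```text
t 0.15 pos [0.1225 0.5102 0.2262] rot [-3.1405e+00 -1.0000e-04  2.9058e+00] F [-0.55  0.09  0.56] open 0.0916
shift [-0.6453 -0.3554 -0.0735] turn [-0.0011 -0.0002 -0.1342]
```

Emit:
jog_arm(series=[[1,[0,0,-0.07],[0,0,0]],[1,[0,0,-0.07],[0,0,0]],[1,[-0.645,-0.355,-0.074],[0,0,-0.134]],[1,[-0.645,-0.355,-0.074],[0,0,-0.134]],[1,[-0.645,-0.355,-0.074],[0,0,-0.134]],[1,[-0.645,-0.355,-0.074],[0,0,-0.134]],[1,[-0.645,-0.355,-0.074],[0,0,-0.134]],[1,[-0.645,-0.355,-0.074],[0,0,-0.134]],[1,[-0.645,-0.355,-0.074],[0,0,-0.134]],[1,[-0.645,-0.355,-0.074],[0,0,-0.134]],[1,[-0.645,-0.355,-0.074],[0,0,-0.134]],[1,[-0.645,-0.355,-0.074],[0,0,-0.134]]])

```text
time: 1.15
tool_pos: [0.4288, 0.2308, 0.2989]
tool_rot: [3.141, -0.0, 3.04]
contact_force: [-0.1, 0.8, 0.7]
opening: 0.0916
```

```bash
python3 -c "
from h import *
rel([.667,.014,.30],3.04)"
```

```text
t 1.15 pos [0.4288 0.2308 0.2989] rot [ 3.1415e+00 -2.0000e-04  3.0397e+00] F [-0.08  0.81  0.71] open 0.0916
shift [-0.259  -0.1914 -0.0011] turn [ 0.0001 -0.0002 -0.0003]
```

Emit:
jog_arm(series=[[1,[-0.255,-0.19,0],[0,0,0]],[1,[-0.255,-0.19,0],[0,0,0]],[1,[-0.255,-0.19,0],[0,0,0]],[1,[-0.255,-0.19,0],[0,0,0]],[1,[-0.255,-0.19,0],[0,0,0]],[1,[-0.255,-0.19,0],[0,0,0]],[1,[-0.255,-0.19,0],[0,0,0]],[1,[-0.255,-0.19,0],[0,0,0]],[1,[-0.255,-0.19,0],[0,0,0]],[1,[-0.255,-0.19,0],[0,0,0]]])

```text
time: 1.98
tool_pos: [0.6626, 0.0162, 0.2972]
tool_rot: [3.141, -0.003, 3.037]
contact_force: [0.3, 0.3, -0.7]
opening: 0.0916
```

```bash
cat > snap.py <<'E'
import sys
from h import *
from cell import status, eyes
import cv2
n,i=sys.argv[1],sys.argv[2]
s=status.observe()
r=eyes.read_camera(n)
if n=="wrist":
    W=np.eye(4);W[:3,:3]=R.from_euler("xyz",s["tool_rot"]).as_matrix();W[:3,3]=s["tool_pos"]
    r["T"]=W@r["tool_from_camera"]
np.savez(f"{n}{i}.npz",**r)
im=r["img"][:,:,::-1]
if len(sys.argv)>3:
    x0,y0,x1,y1,f=map(int,sys.argv[3:8]); im=cv2.resize(im[y0:y1,x0:x1],None,fx=f,fy=f,interpolation=3)
cv2.imwrite(f"pics/{n}{i}.png",im)
print(s["time"],np.round(s["tool_pos"],4),np.round(s["tool_rot"],4),np.round(s["contact_force"],2),np.round(s["qpos"],3),s["opening"])
E
python3 snap.py wrist 1
```

```text
1.9833 [0.6626 0.0162 0.2972] [ 3.1414e+00 -2.5000e-03  3.0375e+00] [ 0.32  0.28 -0.68] [-0.091  0.581  0.948  0.     1.615 -1.558] 0.09161552585770177
```

View pics/wrist1.png

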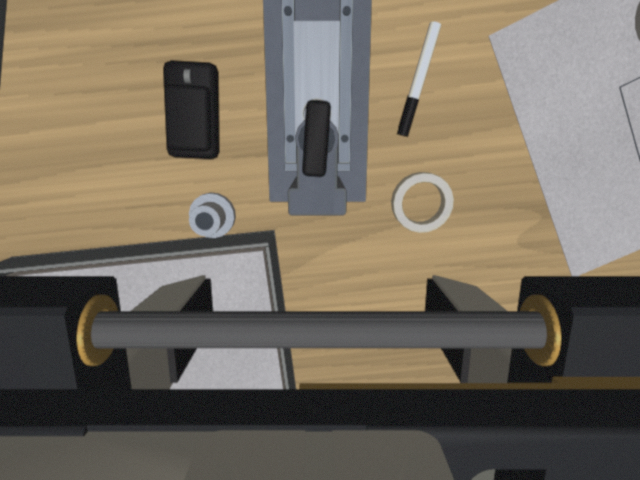

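```bash
python3 - <<'E'
import cv2
a=cv2.imread("pics/wrist1.png")[0:225,235:405]
cv2.imwrite("pics/w1c.png",cv2.resize(a,None,fx=4,fy=4,interpolation=2)[:600])
cv2.imwrite("pics/w1d.png",cv2.resize(a[75:225],None,fx=4,fy=4,interpolation=2)[:600])
E
```

```text
(no output)
```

View pics/w1c.png

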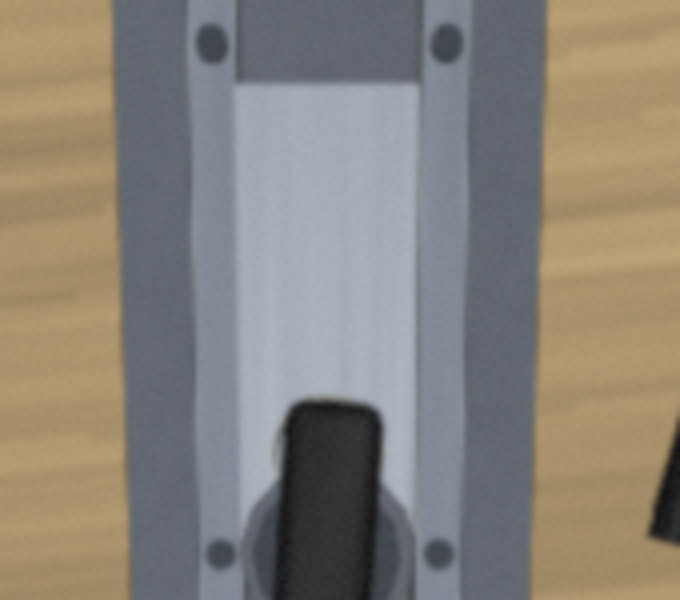

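View pics/w1d.png

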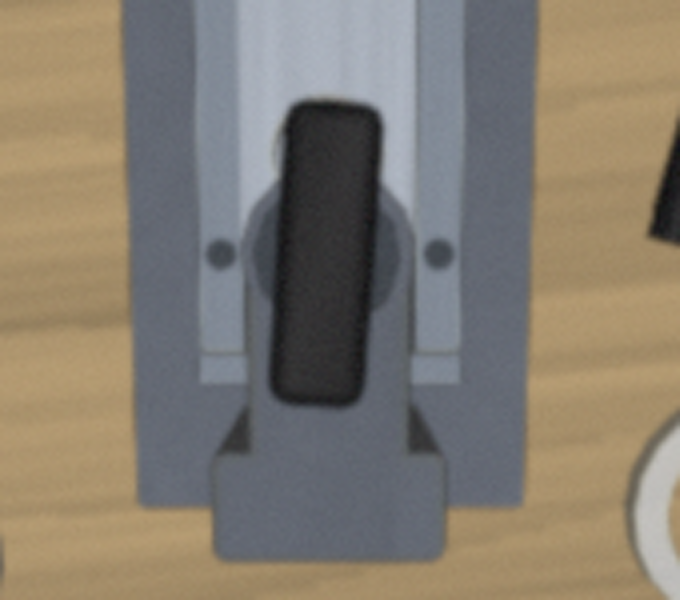

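```bash
python3 - <<'E'
from h import *
c=load("wrist",1)
o=np.array([235,75.]);
D=lambda u,v:np.array([235+u/4,75+v/4]); C=lambda u,v:np.array([235+u/4,v/4])
pts=[((70,-55,12),D(138,506)),((70,55,12),D(523,506)),((64,-20.,125),None)]
pts=pts[:2]
def edge(p,y,z,uv):  # perpendicular ~ u error at given v
    a,b=proj(c,st(p,[(-130,y,z),(30,y,z)])); t=(uv[1]-a[1])/(b[1]-a[1]); return a[0]+t*(b[0]-a[0])-uv[0]
def f(p):
    r=list((proj(c,st(p,[q for q,_ in pts]))-[u for _,u in pts]).ravel())
    r+=[edge(p,-55,12,C(113,0)),edge(p,55,12,C(546,0)),edge(p,-22.5,28,C(237,0)),edge(p,22.5,28,C(420,0))]
    a=proj(c,st(p,[(25,0,36)]))[0]; r.append(a[1]-D(0,353)[1])
    wt=np.mean([D(288,100),D(383,105),D(360,408),D(270,400)],0)
    r+=list((proj(c,st(p,[(0,0,227)]))[0]-wt))
    return np.array(r)
r=least_squares(f,[.6,.02,-.1]);print(r.x,np.round(r.fun,1));p=r.x
def back(uv,z):
    K=c["camera_matrix"];d=c["T"][:3,:3]@np.array([(uv[0]-K[0,2])/K[0,0],(uv[1]-K[1,2])/K[1,1],1]);o=c["T"][:3,3]
    return o+d*(z-o[2])/d[2]
def loc(P):
    d=P[:2]-p[:2];cc,s=np.cos(p[2]),np.sin(p[2]);return np.array([cc*d[0]+s*d[1],-s*d[0]+cc*d[1]])*1000
print("part end",loc(back(C(236,83),.06)),loc(back(C(418,83),.06)))
w=[loc(back(D(*q),.227)) for q in [(288,100),(383,105),(360,408),(270,400)]];print(np.round(w,1),np.mean(w,0))
a=(w[0]+w[1])/2-(w[2]+w[3])/2;print("wing angle rel stand deg",np.degrees(np.arctan2(-a[1],-a[0])))
E
```

```text
[ 0.59676674  0.02164493 -0.1028325 ] [-0.5  0.1  0.2 -0.  -0.7  0.5 -0.3  0.4 -0.7  0.2  0.4]
part end [-102.94576895  -20.98723471] [-102.92100452   20.2738529 ]
[[-20.6  -5.2]
 [-19.9   7.9]
 [ 21.4   4.9]
 [ 20.2  -8.1]] [ 0.28517718 -0.12823562]
wing angle rel stand deg -4.127193058307533
```

```bash
python3 -c "
from h import *
rel([.4576,.0360,.30],np.pi-.103)"
```

```text
t 2.03 pos [0.662  0.0175 0.298 ] rot [ 3.1411e+00 -1.9000e-03  3.0390e+00] F [0.23 0.47 0.53] open 0.0919
shift [ 0.2052 -0.0025 -0.0017] turn [ 0.0005 -0.0019  0.0004]
```

Emit:
jog_arm(series=[[-1,[0.205,-0.0025,0],[0,0,0]],[-1,[0.205,-0.0025,0],[0,0,0]],[-1,[0.205,-0.0025,0],[0,0,0]],[-1,[0.205,-0.0025,0],[0,0,0]],[-1,[0.205,-0.0025,0],[0,0,0]],[-1,[0.205,-0.0025,0],[0,0,0]],[-1,[0.205,-0.0025,0.22],[0,0,0]],[-1,[0.205,-0.0025,0.22],[0,0,0]],[-1,[0.205,-0.0025,0.22],[0,0,0]],[-1,[0.205,-0.0025,0.22],[0,0,0]],[-1,[0.205,-0.0025,0.22],[0,0,0]],[-1,[0.205,-0.0025,0.22],[0,0,0]]], squeeze=10)

```text
time: 3.03
tool_pos: [0.4539, 0.0373, 0.0746]
tool_rot: [3.141, -0.008, 3.041]
contact_force: [-1.7, -0.9, -0.1]
opening: 0.0162
```

```bash
python3 -c "
from h import *
rel([.4576,.0360,.042],np.pi-.103)"; python3 snap.py side 2 270 200 430 340 5;python3 snap.py wrist 2
```

```text
t 3.03 pos [0.4539 0.0373 0.0746] rot [ 3.1414 -0.0078  3.0414] F [-1.68 -0.94 -0.12] open 0.0162
shift [-0.0041 -0.0009  0.0326] turn [ 0.0002 -0.0078  0.0028]
3.0333 [0.4539 0.0373 0.0746] [ 3.1414 -0.0078  3.0414] [-1.68 -0.94 -0.12] [-0.087  0.418  1.903  0.     0.828 -1.558] 0.016226687172299064
3.0833 [0.4541 0.0373 0.0747] [ 3.1414 -0.0085  3.0412] [-0.71 -0.18 -0.82] [-0.087  0.418  1.902  0.     0.83  -1.557] 0.012089319853536565
```

View pics/side2.png

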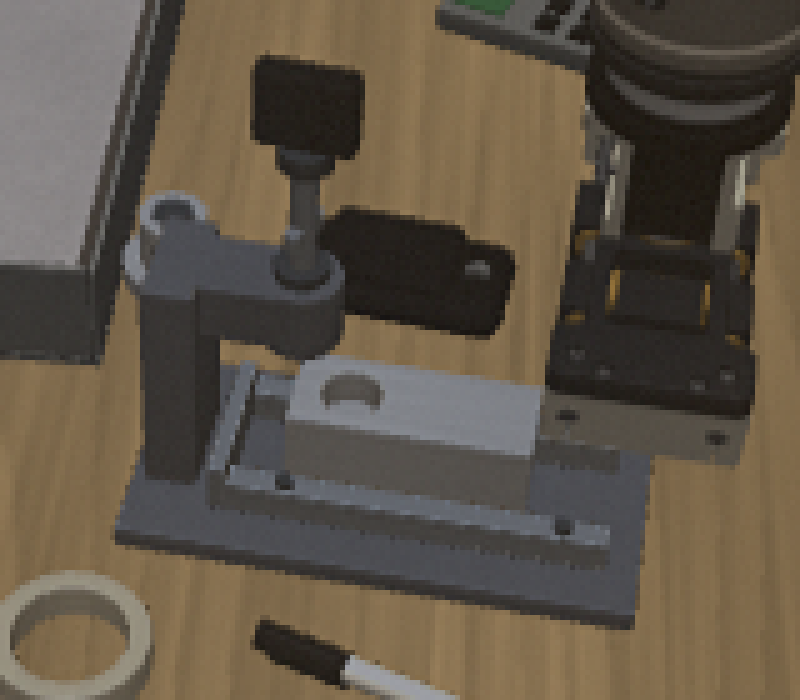

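View pics/wrist2.png

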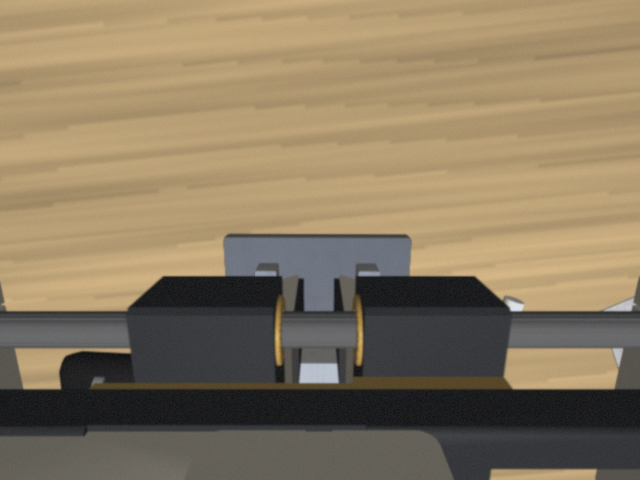

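Emit:
jog_arm(series=[[-1,[-0.004,0,0.032],[0,0,0]],[-1,[-0.004,0,0.032],[0,0,0]],[-1,[-0.004,0,0.032],[0,0,0]],[-1,[-0.015,0,0.032],[0,0,0]],[-1,[-0.015,0,0.032],[0,0,0]],[-1,[-0.015,0,0.032],[0,0,0]]])

```text
time: 3.63
tool_pos: [0.474, 0.0346, 0.049]
tool_rot: [3.141, 0.003, 3.04]
contact_force: [-1.1, 0.2, -0.4]
opening: 0.0007
```

```bash
python3 -c "
from h import *
rel([.4576,.0360,.042],np.pi-.103)"; python3 snap.py side 3 270 200 430 340 5
```

```text
t 3.63 pos [0.474  0.0346 0.049 ] rot [3.1414 0.0035 3.0401] F [-1.06  0.2  -0.4 ] open 0.0007
shift [ 0.0165 -0.0002  0.0069] turn [0.0002 0.0035 0.0015]
3.6333 [0.474  0.0346 0.049 ] [3.1414 0.0035 3.0401] [-1.06  0.2  -0.4 ] [-0.089  0.484  1.883  0.     0.771 -1.558] 0.0006517663592452934
```

View pics/side3.png

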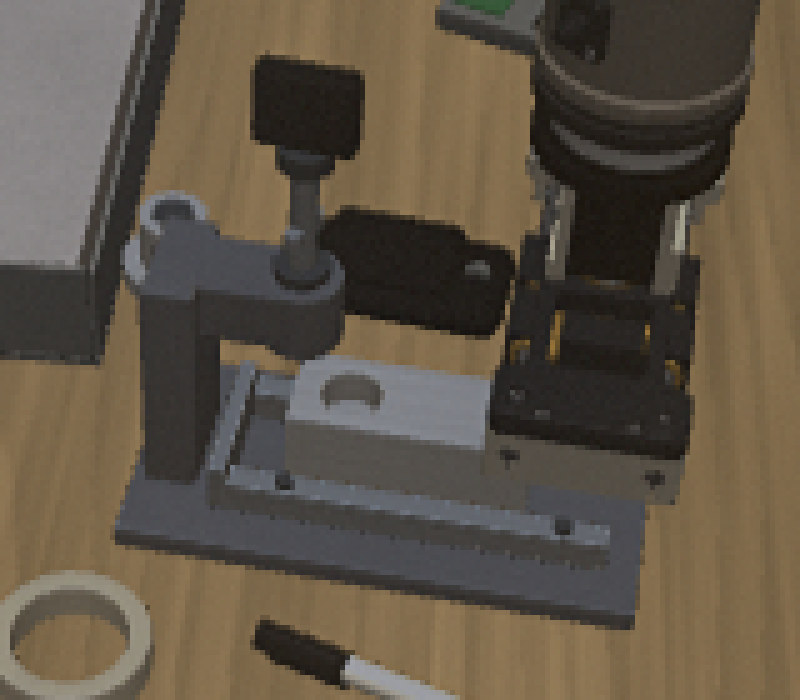

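Emit:
jog_arm(series=[[-1,[0,0,0.006],[0,0,0]],[-1,[0,0,0.006],[0,0,0]],[-1,[-0.005,0,0.006],[0,0,0]],[-1,[-0.01,0,0.006],[0,0,0]],[-1,[-0.015,0,0.006],[0,0,0]],[-1,[-0.018,0,0.006],[0,0,0]]])

```text
time: 4.18
tool_pos: [0.491, 0.0326, 0.0409]
tool_rot: [3.142, -0.001, 3.04]
contact_force: [-2.0, 0.0, 2.4]
opening: 0.0003
```

Emit:
jog_arm(series=[[-1,[-0.003,0,0],[0,0,0]],[-1,[-0.006,0,0],[0,0,0]],[-1,[-0.008,0,0],[0,0,0]],[-1,[-0.01,0,0],[0,0,0]]])

```text
time: 4.52
tool_pos: [0.5008, 0.0316, 0.0408]
tool_rot: [3.142, -0.0, 3.04]
contact_force: [-2.3, -0.2, 0.0]
opening: 0.0004
```

```bash
python3 snap.py side 4 270 200 430 340 5
```

```text
4.5167 [0.5008 0.0316 0.0408] [ 3.1415e+00 -3.0000e-04  3.0398e+00] [-2.33 -0.19  0.03] [-0.09   0.535  1.813  0.     0.794 -1.559] 0.000431383801767095
```

View pics/side4.png

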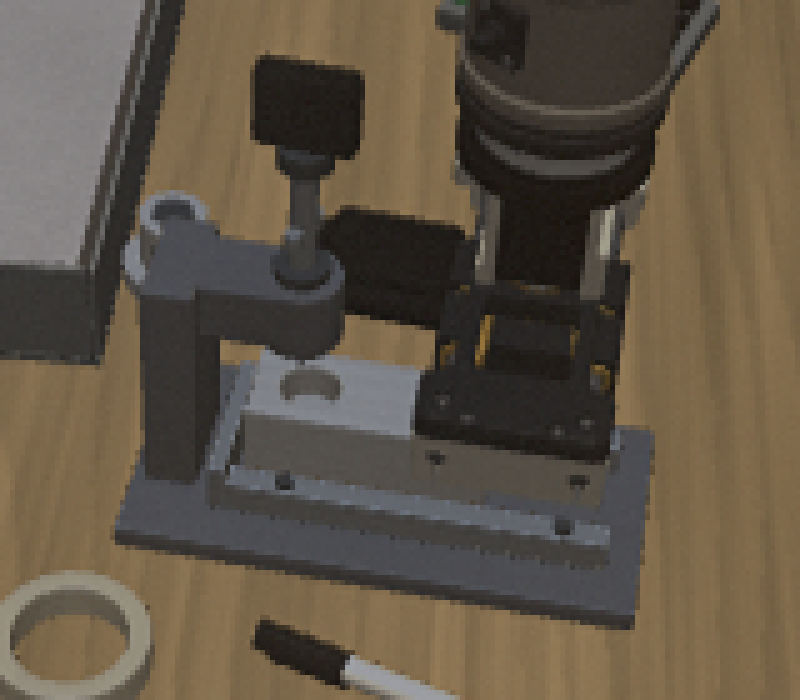

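The part is sliding: its bore has gone from (350,390) to (310,385) in the crop, with about 6 mm left to the stop. I'll keep pushing slowly.

Emit:
jog_arm(series=[[-1,[-0.002,0,0],[0,0,0]],[-1,[-0.004,0,0],[0,0,0]],[-1,[-0.005,0,0],[0,0,0]],[-1,[-0.006,0,0],[0,0,0]]])

```text
time: 4.9
tool_pos: [0.5058, 0.0311, 0.0409]
tool_rot: [3.142, -0.002, 3.04]
contact_force: [-8.5, 0.2, 5.5]
opening: 0.0004
```

Emit:
jog_arm(series=[[-1,[-0.001,0,0],[0,0,0]],[-1,[-0.001,0,0],[0,0,0]]])

```text
time: 5.07
tool_pos: [0.5058, 0.0311, 0.0409]
tool_rot: [-3.142, -0.004, 3.04]
contact_force: [-8.5, 0.7, 5.6]
opening: 0.0006
```

Emit:
jog_arm(series=[[-1,[-0.002,0,0],[0,0,0]],[-1,[-0.002,0,0],[0,0,0]],[-1,[-0.002,0,0],[0,0,0]]])

```text
time: 5.32
tool_pos: [0.5058, 0.0312, 0.0406]
tool_rot: [-3.141, -0.008, 3.04]
contact_force: [-14.2, -0.2, 9.2]
opening: 0.0005
```

```bash
python3 snap.py side 5 270 200 430 340 5;python3 snap.py scene 5 260 200 420 340 5
```

```text
5.3167 [0.5058 0.0312 0.0406] [-3.1414 -0.0084  3.0402] [-14.15  -0.24   9.23] [-0.09   0.545  1.792 -0.     0.812 -1.559] 0.00046189565582734716
5.3667 [0.5058 0.0312 0.0406] [-3.1414 -0.0083  3.0401] [-13.77   0.7    9.92] [-0.09   0.545  1.793 -0.     0.812 -1.559] 0.00028679076841059414
```

View pics/side5.png

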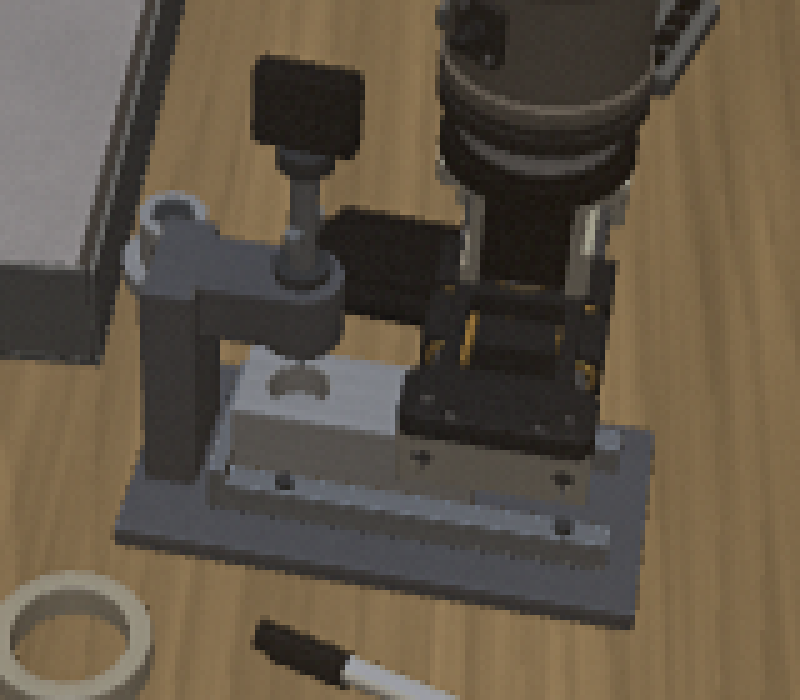

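View pics/scene5.png

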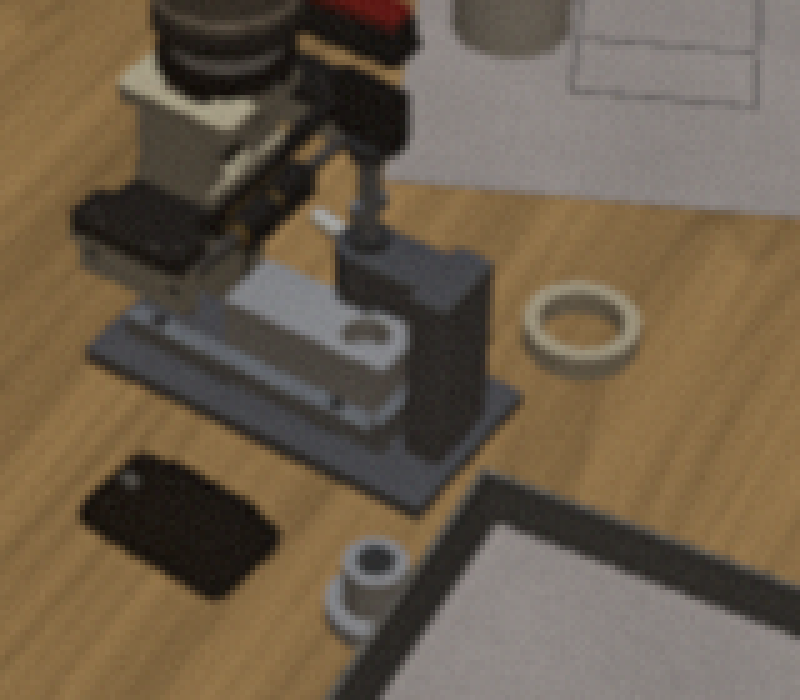

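Emit:
jog_arm(series=[[-1,[0.03,0,0],[0,0,0]],[-1,[0.03,0,0],[0,0,0]],[-1,[0.04,0,-0.08],[0,0,0]],[-1,[0.04,0,-0.23],[0,0,0]],[-1,[0.04,0,-0.23],[0,0,0]],[-1,[0.04,0,-0.23],[0,0,0]],[1,[0.04,0,-0.23],[0,0,0]],[1,[0.04,0,-0.23],[0,0,0]],[1,[0.04,0,-0.23],[0,0,0]],[1,[0.04,0,-0.23],[0,0,0]]])

```text
time: 6.25
tool_pos: [0.4709, 0.0347, 0.2724]
tool_rot: [3.141, 0.005, 3.04]
contact_force: [-0.0, 0.5, 0.0]
opening: 0.0227
```

```bash
python3 -c "
from h import *
rel([.5968,.0216,.27],np.pi-.175)"; python3 snap.py wrist 6
```

```text
t 6.25 pos [0.4709 0.0347 0.2724] rot [3.1414 0.0047 3.0398] F [-0.05  0.54  0.04] open 0.0227
shift [-0.1265 -0.0002  0.003 ] turn [0.0003 0.0047 0.0732]
6.25 [0.4709 0.0347 0.2724] [3.1414 0.0047 3.0398] [-0.05  0.54  0.04] [-0.089  0.207  1.583  0.     1.347 -1.558] 0.022691177330830876
```

Emit:
jog_arm(series=[[0.3,[-0.126,0,0],[0,0,0.073]],[0.3,[-0.126,0,0],[0,0,0.073]],[0.3,[-0.126,0,0],[0,0,0.073]],[0.3,[-0.126,0,0],[0,0,0.073]],[0.3,[-0.126,0,0],[0,0,0.073]],[0.3,[-0.126,0,0],[0,0,0.073]],[0.3,[-0.126,0,0],[0,0,0.073]]])

```text
time: 6.88
tool_pos: [0.5941, 0.0222, 0.2704]
tool_rot: [-3.142, -0.002, 2.967]
contact_force: [0.7, 0.5, 0.4]
opening: 0.0594
```

```bash
python3 -c "
from h import *
rel([.5968,.0216,.196],np.pi-.175)"; python3 snap.py wrist 7; python3 snap.py side 7;
```

```text
t 6.88 pos [0.5941 0.0222 0.2704] rot [-3.1416e+00 -1.7000e-03  2.9669e+00] F [0.72 0.47 0.41] open 0.0594
shift [-0.0029 -0.0001  0.0743] turn [-0.     -0.0017  0.0004]
6.8833 [0.5941 0.0222 0.2704] [-3.1416e+00 -1.7000e-03  2.9669e+00] [0.72 0.47 0.41] [-0.092  0.447  1.243  0.     1.454 -1.488] 0.059365527698205446
6.9333 [0.5941 0.0222 0.2711] [ 3.1415e+00 -4.0000e-04  2.9671e+00] [-0.44  0.05  0.91] [-0.092  0.446  1.242  0.     1.454 -1.488] 0.05990133253719367
```

View pics/wrist7.png

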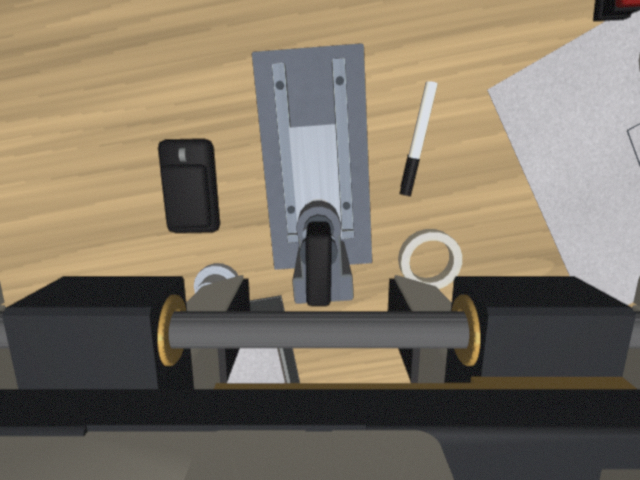

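View pics/side7.png

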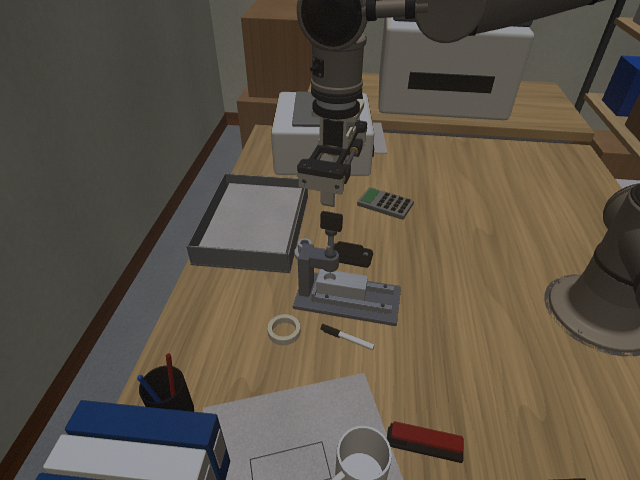

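The wing is vertical in the wrist view, centred at column 318 and midway between the fingers. The part's push end shows at about row 125. I'll check from this view that it is fully home.

```bash
python3 - <<'E'
from h import *
import cv2
c=load("wrist",7);p=[.59677,.02164,-.1028]
im=c["img"][:,:,::-1]
cv2.imwrite("pics/w7c.png",cv2.resize(im[110:310,240:400],None,fx=5,fy=5,interpolation=2)[:600])
cv2.imwrite("pics/w7d.png",cv2.resize(im[190:310,260:380],None,fx=5,fy=5,interpolation=2)[:600])
for q in [(-80,-21,60),(-80,21,60),(0,0,227),(70,-55,12),(70,55,12),(-155,55,12),(-155,-55,12)]: print(q,np.round(proj(c,st(p,[q]))[0],1), np.round((proj(c,st(p,[q]))[0]-[240,110])*5))
E
```

```text
(-80, -21, 60) [289.1 126.8] [246.  84.]
(-80, 21, 60) [335.7 123.4] [478.  67.]
(0, 0, 227) [318.9 270.1] [394. 800.]
(70, -55, 12) [273.9 269.6] [170. 798.]
(70, 55, 12) [372.6 262.9] [663. 765.]
(-155, 55, 12) [364.   41.8] [ 620. -341.]
(-155, -55, 12) [250.9  50.6] [  55. -297.]
```

View pics/w7c.png

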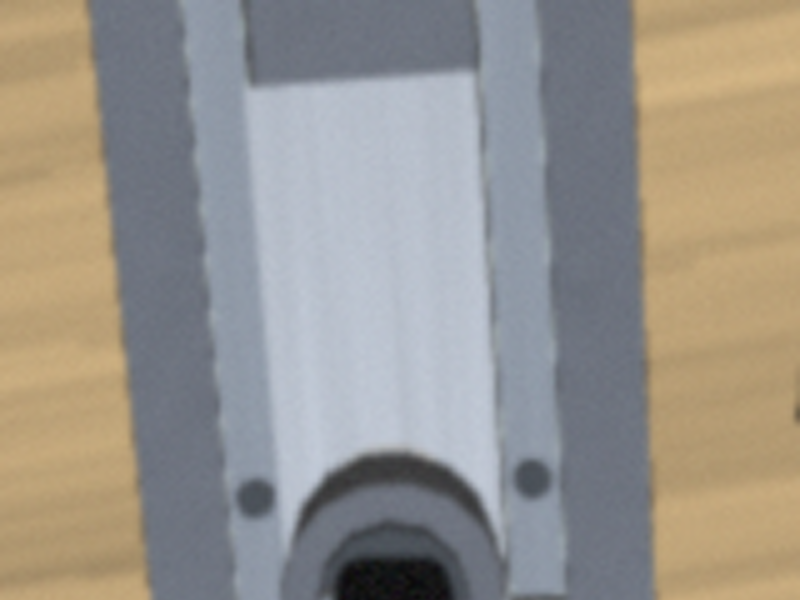

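The predicted home corners, (246,84) and (478,67), match the observed ones at (247,87) and (475,70) to within about 0.5 px, so the part is home. Next I'll grasp the knob.

Emit:
jog_arm(series=[[0.3,[-0.002,0,0.04],[0,0,0]],[0.3,[-0.002,0,0.06],[0,0,0]],[0.3,[-0.002,0,0.073],[0,0,0]],[0.3,[-0.002,0,0.073],[0,0,0]],[0.3,[-0.002,0,0.073],[0,0,0]]])

```text
time: 7.4
tool_pos: [0.5967, 0.0217, 0.1986]
tool_rot: [3.141, 0.0, 2.967]
contact_force: [-0.5, 0.2, 0.2]
opening: 0.0597
```

```bash
python3 -c "
from h import *
rel([.5968,.0216,.196],np.pi-.175)"; python3 snap.py scene 8 260 140 420 260 5; python3 snap.py wrist 8
```

```text
t 7.4 pos [0.5967 0.0217 0.1986] rot [3.1415e+00 1.0000e-04 2.9669e+00] F [-0.49  0.17  0.22] open 0.0597
shift [-0.0001 -0.0001  0.0026] turn [0.0001 0.0001 0.0003]
7.4 [0.5967 0.0217 0.1986] [3.1415e+00 1.0000e-04 2.9669e+00] [-0.49  0.17  0.22] [-0.092  0.496  1.36   0.     1.286 -1.488] 0.0596543269455314
7.45 [0.5974 0.0217 0.1995] [3.1413e+00 2.1000e-03 2.9669e+00] [-0.27  0.26  0.27] [-0.092  0.495  1.358  0.     1.286 -1.488] 0.05948786478478953
```

View pics/scene8.png

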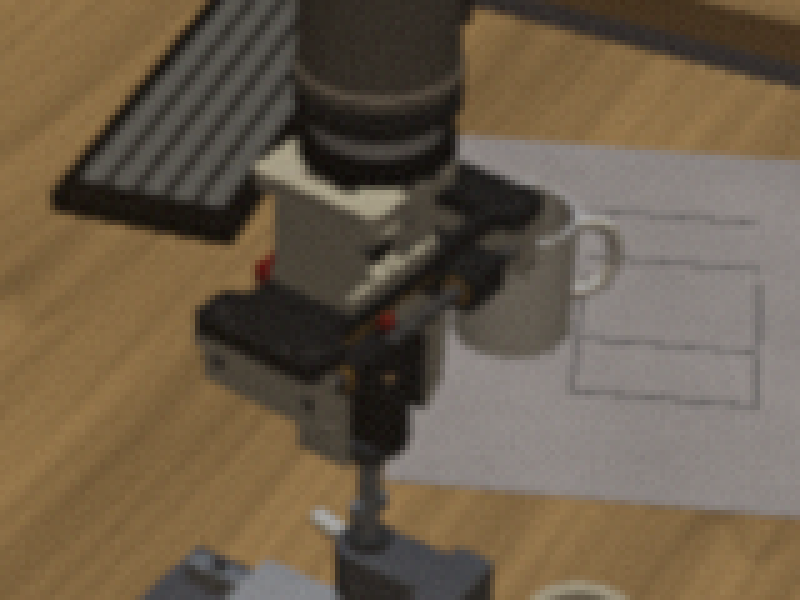

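View pics/wrist8.png

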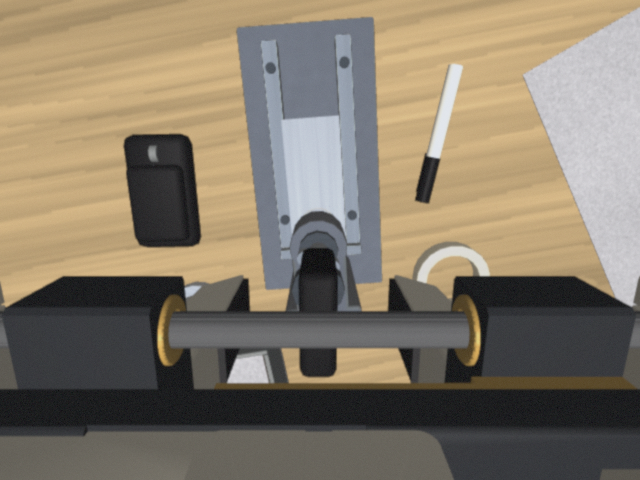

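Emit:
jog_arm(series=[[0.3,[0,0,0.003],[0,0,0]],[-0.4,[0,0,0.003],[0,0,0]],[-1,[0,0,0.003],[0,0,0]],[-1,[0,0,0.003],[0,0,0]],[-1,[0,0,0.003],[0,0,0]],[-1,[0,0,0.003],[0,0,0]],[-1,[0,0,0.003],[0,0,0]],[-1,[0,0,0.003],[0,0,0]],[-1,[0,0,0.003],[0,0,0]],[-1,[0,0,0.003],[0,0,0]]], squeeze=35)

```text
time: 8.33
tool_pos: [0.5972, 0.0215, 0.1949]
tool_rot: [-3.141, -0.0, 2.967]
contact_force: [-0.2, 0.1, 0.8]
opening: 0.0136
```

Emit:
jog_arm(series=[[-1,[0,0,0],[0,0,0]],[-1,[0,0,0],[0,0,0]]])

```text
time: 8.5
tool_pos: [0.5972, 0.0215, 0.195]
tool_rot: [-3.141, 0.0, 2.967]
contact_force: [0.7, -0.8, 0.1]
opening: 0.014
```

Emit:
jog_arm(series=[[-1,[0,0,0.006],[0,0,0]],[-1,[0,0,0.012],[0,0,0]],[-1,[0,0,0.018],[0,0,0]],[-1,[0,0,0.022],[0,0,0]],[-1,[0,0,0.025],[0,0,0]],[-1,[0,0,0.025],[0,0,0]],[-1,[0,0,0.025],[0,0,0]],[-1,[0,0,0.025],[0,0,0]]])

```text
time: 9.17
tool_pos: [0.5972, 0.0215, 0.1696]
tool_rot: [-3.141, -0.0, 2.967]
contact_force: [0.4, -1.5, -2.9]
opening: 0.0138
```

```bash
cat > fz.py <<'E'
from cell import status,eyes
import numpy as np,sys
a=[]
for i in range(int(sys.argv[1])):
    s=status.observe();a.append(np.r_[s["contact_force"],s["tool_pos"][2]*1000,s["opening"]*1000]);eyes.read_camera("side")
a=np.array(a);print("t",s["time"],"mean",np.round(a.mean(0),2),"sd",np.round(a.std(0),2), np.round(s["tool_pos"],4),np.round(s["tool_rot"],3))
E
python3 fz.py 12; python3 snap.py side 9 270 180 430 320 5
```

```text
t 9.7167 mean [  0.75  -2.22  -3.34 169.9   13.75] sd [0.48 0.51 0.51 0.13 0.15] [0.5972 0.0215 0.17  ] [-3.142 -0.     2.967]
9.7667 [0.5972 0.0215 0.17  ] [-3.1415 -0.      2.9668] [ 0.58 -2.87 -3.53] [-0.092  0.521  1.4   -0.     1.221 -1.488] 0.013896137973943347
```

View pics/side9.png

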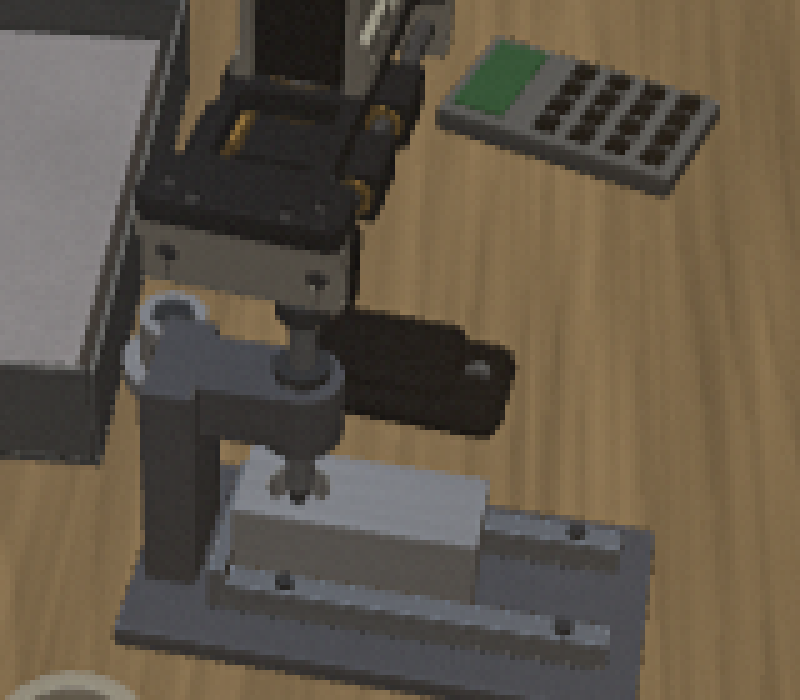

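Emit:
jog_arm(series=[[-1,[0,0,0.001],[0,0,0]],[-1,[0,0,0.002],[0,0,0]],[-1,[0,0,0.003],[0,0,0]],[-1,[0,0,0.003],[0,0,0]]])

```text
time: 10.15
tool_pos: [0.5972, 0.0215, 0.167]
tool_rot: [-3.142, 0.0, 2.967]
contact_force: [-0.8, -3.4, -0.2]
opening: 0.0135
```

```bash
python3 fz.py 8
```

```text
t 10.5 mean [-6.7000e-01 -2.9100e+00  1.2000e-01  1.6704e+02  1.3760e+01] sd [0.46 0.58 0.32 0.01 0.21] [0.5972 0.0216 0.167 ] [3.142 0.    2.967]
```

Emit:
jog_arm(series=[[-1,[0,0,0.001],[0,0,0]],[-1,[0,0,0.001],[0,0,0]]])

```text
time: 10.72
tool_pos: [0.5972, 0.0216, 0.1658]
tool_rot: [3.142, 0.0, 2.967]
contact_force: [-1.1, -3.0, -0.7]
opening: 0.0135
```

```bash
python3 fz.py 6
```

```text
t 10.9667 mean [-5.9000e-01 -3.1100e+00 -1.5000e-01  1.6585e+02  1.3800e+01] sd [0.26 0.33 0.53 0.01 0.18] [0.5972 0.0216 0.1659] [ 3.142 -0.     2.967]
```

Emit:
jog_arm(series=[[-1,[0,0,0.001],[0,0,0]],[-1,[0,0,0.001],[0,0,0]]])

```text
time: 11.18
tool_pos: [0.5972, 0.0216, 0.1649]
tool_rot: [3.142, 0.0, 2.967]
contact_force: [0.0, -2.8, -1.2]
opening: 0.0136
```

```bash
python3 fz.py 6
```

```text
t 11.4333 mean [ -0.17  -3.21  -0.87 164.87  13.67] sd [0.35 0.81 0.22 0.02 0.13] [0.5972 0.0216 0.1649] [ 3.142 -0.     2.967]
```

Emit:
jog_arm(series=[[-1,[0,-0.0003,0.0003],[0,0,0]],[-1,[0,-0.0003,0.0006],[0,0,0]],[-1,[0,-0.0003,0.001],[0,0,0]]])

```text
time: 11.73
tool_pos: [0.5972, 0.0215, 0.1641]
tool_rot: [3.141, 0.0, 2.967]
contact_force: [-0.2, -2.3, 0.6]
opening: 0.0138
```

```bash
python3 fz.py 6
```

```text
t 11.9833 mean [ -0.46  -2.33   0.59 164.04  13.88] sd [0.57 0.73 0.58 0.05 0.16] [0.5972 0.0215 0.164 ] [3.141 0.    2.967]
```

Emit:
jog_arm(series=[[-1,[0,0,0.0003],[0,0,0]],[-1,[0,0,0.0006],[0,0,0]],[-1,[0,0,0.001],[0,0,0]]])

```text
time: 12.28
tool_pos: [0.5972, 0.0215, 0.163]
tool_rot: [3.141, 0.0, 2.967]
contact_force: [-0.6, -2.0, 1.1]
opening: 0.0137
```

```bash
python3 fz.py 6
```

```text
t 12.5333 mean [-7.000e-02 -9.100e-01 -1.600e-01  1.629e+02  1.374e+01] sd [0.39 0.72 0.83 0.04 0.1 ] [0.5972 0.0214 0.1629] [ 3.141 -0.     2.967]
```

```bash
python3 snap.py side 10 290 210 400 300 7; python3 snap.py scene 10 280 190 390 280 7; python3 snap.py wrist 10
```

```text
12.5833 [0.5972 0.0215 0.1629] [3.1413 0.     2.9668] [-0.12 -0.26 -1.37] [-0.092  0.528  1.409  0.     1.205 -1.489] 0.0138232466736395
12.6333 [0.5972 0.0215 0.1629] [ 3.1413 -0.      2.9668] [ 0.69 -0.25 -0.99] [-0.092  0.528  1.409  0.     1.205 -1.489] 0.013793187450137606
12.6833 [0.5972 0.0215 0.1629] [3.1413 0.     2.9668] [-0.02 -0.16 -1.58] [-0.092  0.528  1.409  0.     1.205 -1.489] 0.013599155380186086
```

View pics/side10.png

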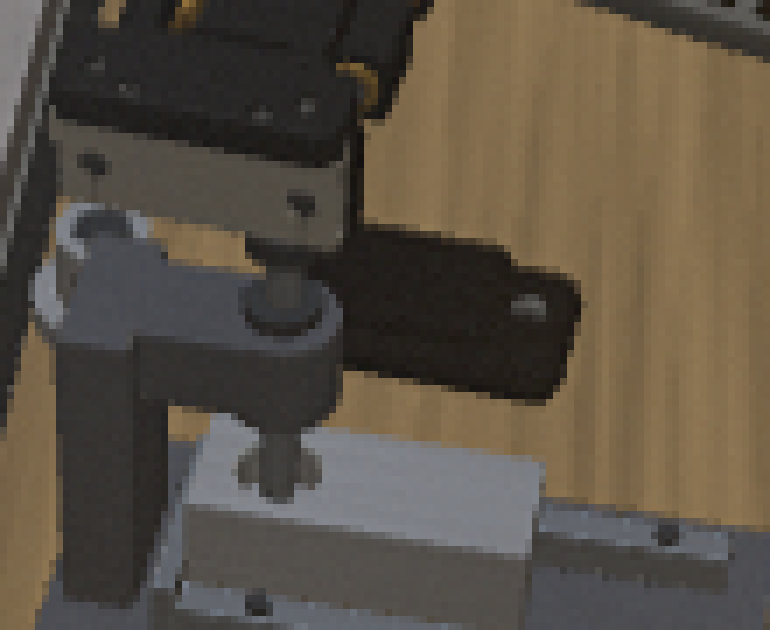

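View pics/scene10.png

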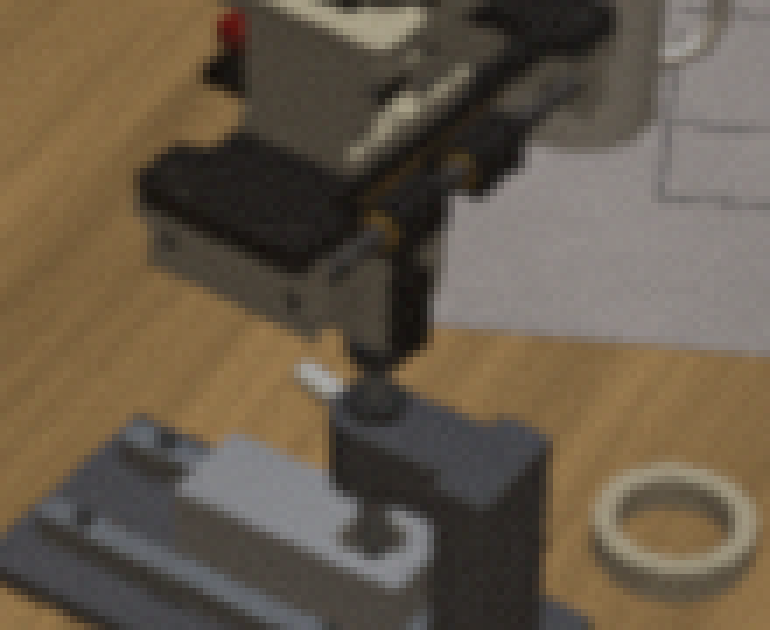

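View pics/wrist10.png

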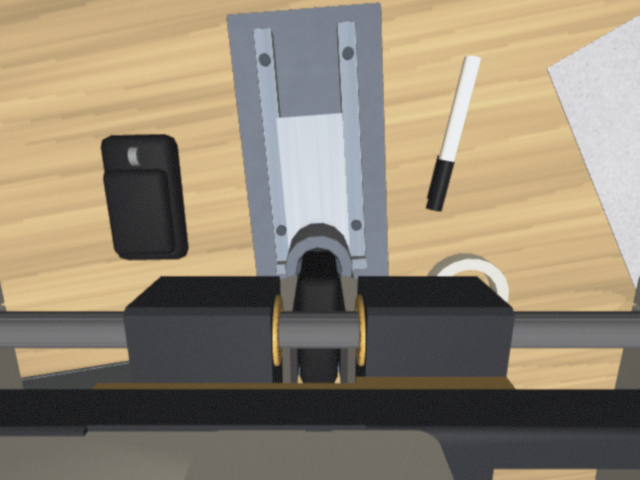

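```bash
python3 - <<'E'
from h import *
def hm(n,x0,x1,y0,y1):
    c=load(n);K=c["camera_matrix"];z=c["range_z"];ys,xs=np.mgrid[y0:y1,x0:x1];d=z[y0:y1,x0:x1]
    P=np.stack([(xs-K[0,2])/K[0,0]*d,(ys-K[1,2])/K[1,1]*d,d],-1)@c["T"][:3,:3].T+c["T"][:3,3]
    print(n);print(np.round(P[...,2]*1000).astype(int))
hm("side",330,352,272,288);hm("scene",318,336,257,270)
E
```

```text
side
[[ 62  61  62  62  61  60  59  57  59  60  59  61  61  61  64  59  61  -1
    2   0   1  -1]
 [ 59  58  61  62  58  62  62  59  59  60  61  61  61  59  59  59  59  61
   61  61  59  61]
 [ 59  60  60  60  58  60  61  59  61  58  59  61  59  61  59  58  59  61
   61  58  59  58]
 [ 61  61 735  59  61  59  59  56  57  57  54  57  55  57  59  60  57  61
   62  62  62  62]
 [ 60  59  58  58  60  56  54  54  55  52  51  53  52  55  57  60  59  60
   62  59  60  61]
 [ 61  58  61  60  58  54  53  51  51  51  50  49  51  55  56  56  59  59
   61  59  60  60]
 [ 59  59  59  62  57  51  50  51  46  47  46  47  47  49  51  50  59  61
   61  60  58  61]
 [ 60  58  60  60  52  50  46  47  43  43  44  43  44  47  48  50  60  61
   60  60  59  58]
 [ 63  60  61  61  60  44  43  44  44  44  42  41  40  43  45  47  61  57
   62  60  61  62]
 [ 62  61  61  59  63  63  41  43  41  46  46  42  44  44  42  59  62  61
   62  59  60  61]
 [ 61  60  59  58  59  59  59  41  42  43  41  43  42  43  60  61  59  60
   61  58  60  59]
 [ 59  59  60  61  60  60  58  62  60  61  60  60  61  60  60  60  60  5
[... 675 characters left out ...]
 97  93  99 100 101 103]
 [ 61  57  60  58  60  57  59  55  53  59  57  60  62  92  91  92  97  94]
 [ 60  58  58  61  54  56  52  49  54  51  55  57  59  63  59  80  61  57]
 [ 58  60  60  59  55  50  49  48  49  47  51  50  55  58  58  60  60  59]
 [ 62  58  60  57  46 981  45  45  49  43  46  50  51  62  58  57  60  57]
 [ 61  59  61  63  44  45  45  42  44  43  43  44  59  60  62  60  58  61]
 [ 58  57  64  65  60  61  42  44  43  42  42  60  59  58  60  62  59  55]
 [ 55  57  59  58  62 981  58  56  59  59  60  56  60  58  58  58  56  52]
 [ 53  52  55  55  57  60  60  60  60  58  60  59  56  58  60  51  53  45]
 [ 47  47  49  52  52  57  59  60  58  62  57  60  59  61  59  50  46  43]]
```

Emit:
jog_arm(series=[[-1,[0,0,0.0003],[0,0,0]],[-1,[0,0,0.0006],[0,0,0]],[-1,[0,0,0.001],[0,0,0]]])

```text
time: 12.98
tool_pos: [0.5972, 0.0215, 0.1622]
tool_rot: [3.141, 0.0, 2.967]
contact_force: [0.3, -0.1, 2.4]
opening: 0.0138
```

```bash
python3 fz.py 10
```

```text
t 13.4333 mean [ -0.18   0.36   1.61 162.09  13.8 ] sd [0.51 0.46 0.55 0.03 0.22] [0.5972 0.0214 0.1621] [3.141 0.    2.967]
```

Emit:
jog_arm(series=[[-1,[0,0,0.0003],[0,0,0]],[-1,[0,0,0.0006],[0,0,0]],[-1,[0,0,0.001],[0,0,0]]])

```text
time: 13.73
tool_pos: [0.5972, 0.0214, 0.161]
tool_rot: [3.141, 0.0, 2.967]
contact_force: [-0.4, 1.5, 2.2]
opening: 0.0137
```

```bash
python3 fz.py 10
```

```text
t 14.1833 mean [6.0000e-02 9.1000e-01 2.0500e+00 1.6096e+02 1.3880e+01] sd [0.49 0.34 0.37 0.03 0.16] [0.5972 0.0214 0.161 ] [3.141 0.    2.967]
```

Contact shows near TCP z = 162.5 mm: Fz rises there, and the bore bottom measures about 42.9 mm in the depth images. The tip is now compressed about 1.5 to 2 mm, so I'll lock it with a clockwise turn (+z of the tool).

Emit:
jog_arm(series=[[-1,[0,0,0],[0,0,0.1]],[-1,[0,0,0],[0,0,0.2]],[-1,[0,0,0],[0,0,0.3]],[-1,[0,0,0],[0,0,0.4]]])

```text
time: 14.57
tool_pos: [0.5971, 0.0211, 0.1609]
tool_rot: [-3.141, 0.0, 2.562]
contact_force: [-0.8, 0.0, 2.3]
opening: 0.014
```

Emit:
jog_arm(series=[[-1,[0,0,0],[0,0,0.1]],[-1,[0,0,0],[0,0,0.2]],[-1,[0,0,0],[0,0,0.3]],[-1,[0,0,0],[0,0,0.3]]])

```text
time: 14.9
tool_pos: [0.5969, 0.0209, 0.1609]
tool_rot: [-3.141, 0.0, 2.263]
contact_force: [-1.3, -1.4, 2.7]
opening: 0.0138
```

```bash
python3 fz.py 5; python3 -c "
from cell import status
print(status.observe()['torque'])"
```

```text
t 15.1 mean [ -1.28  -1.12   2.58 160.93  13.79] sd [0.36 0.82 0.28 0.02 0.2 ] [0.597  0.021  0.1609] [-3.141  0.     2.269]
[-0.30223327  0.30903692 -0.06051688]
```

Emit:
jog_arm(series=[[-1,[0,0,0],[0,0,0.1]],[-1,[0,0,0],[0,0,0.2]],[-1,[0,0,0],[0,0,0.3]],[-1,[0,0,0],[0,0,0.4]],[-1,[0,0,0],[0,0,0.5]],[-1,[0,0,0],[0,0,0.52]],[-1,[0,0,0],[0,0,0.52]],[-1,[0,0,0],[0,0,0.52]]])

```text
time: 15.82
tool_pos: [0.5966, 0.0208, 0.1607]
tool_rot: [-3.14, 0.0, 1.75]
contact_force: [-3.9, -3.2, 1.9]
opening: 0.0136
```

```bash
python3 fz.py 5; python3 -c "
from cell import status
print(status.observe()['torque'])"; python3 snap.py wrist 11
```

```text
t 16.0167 mean [ -3.85  -3.79   1.5  160.69  13.7 ] sd [0.14 0.35 0.23 0.01 0.24] [0.5966 0.0209 0.1607] [-3.14  0.    1.75]
[-0.74641435  0.67488067 -0.01485837]
16.0667 [0.5966 0.0208 0.1607] [-3.1401e+00  4.0000e-04  1.7500e+00] [-4.23 -4.19  0.67] [-9.300e-02  5.290e-01  1.413e+00 -1.000e-03  1.201e+00 -2.720e-01] 0.014027237011835997
```

View pics/wrist11.png

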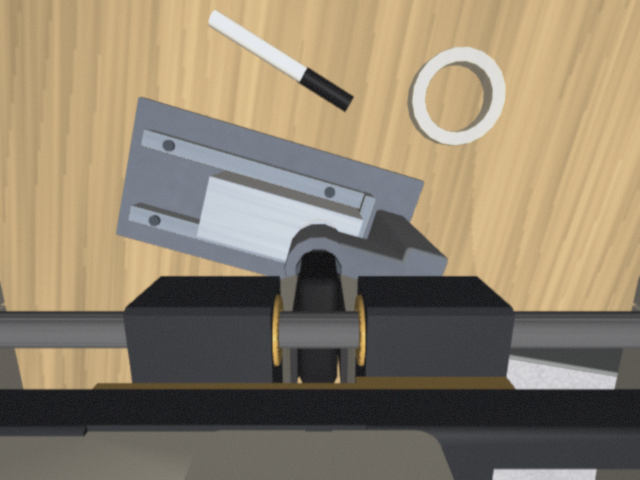

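Emit:
jog_arm(series=[[0,[0,0,0],[0,0,0]],[0.3,[0,0,0],[0,0,0]],[0.3,[0,0,0],[0,0,0]],[0.3,[0,0,0],[0,0,0]],[0.3,[0,0,0],[0,0,0]],[0.3,[0,0,-0.02],[0,0,0]],[0.3,[0,0,-0.05],[0,0,0]],[0.3,[0,0,-0.08],[0,0,0]],[0.3,[0,0,-0.1],[0,0,0]],[0.3,[0,0,-0.1],[0,0,0]],[0.3,[0,0,-0.1],[0,0,0]]])

```text
time: 17.03
tool_pos: [0.5977, 0.0214, 0.2621]
tool_rot: [3.139, 0.001, 1.747]
contact_force: [-0.4, 0.1, -0.8]
opening: 0.0596
```

```bash
python3 snap.py wrist 12; python3 snap.py side 12 270 180 430 320 5; python3 snap.py scene 12 260 200 420 340 5
```

```text
17.0333 [0.5977 0.0214 0.2621] [3.1387e+00 5.0000e-04 1.7473e+00] [-0.4   0.12 -0.77] [-0.092  0.455  1.252  0.     1.432 -0.269] 0.059588579806256495
17.0833 [0.597  0.0214 0.2606] [-3.1415e+00 -3.0000e-04  1.7471e+00] [-0.05  0.64 -0.56] [-0.092  0.456  1.254  0.     1.432 -0.269] 0.05933489209170147
17.1333 [0.5966 0.0214 0.2598] [-3.1398e+00 -7.0000e-04  1.7470e+00] [ 0.41 -0.72 -0.16] [-0.093  0.457  1.255  0.     1.432 -0.269] 0.05975242282961449
```

View pics/wrist12.png

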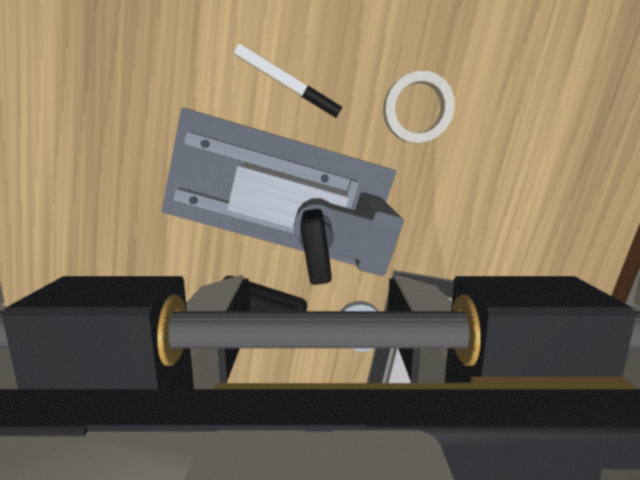

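View pics/side12.png

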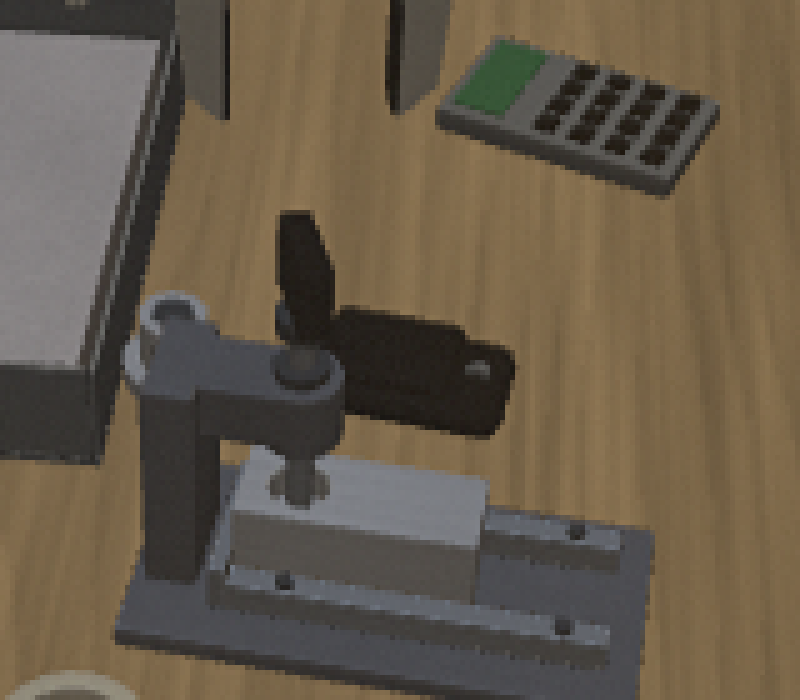

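View pics/scene12.png

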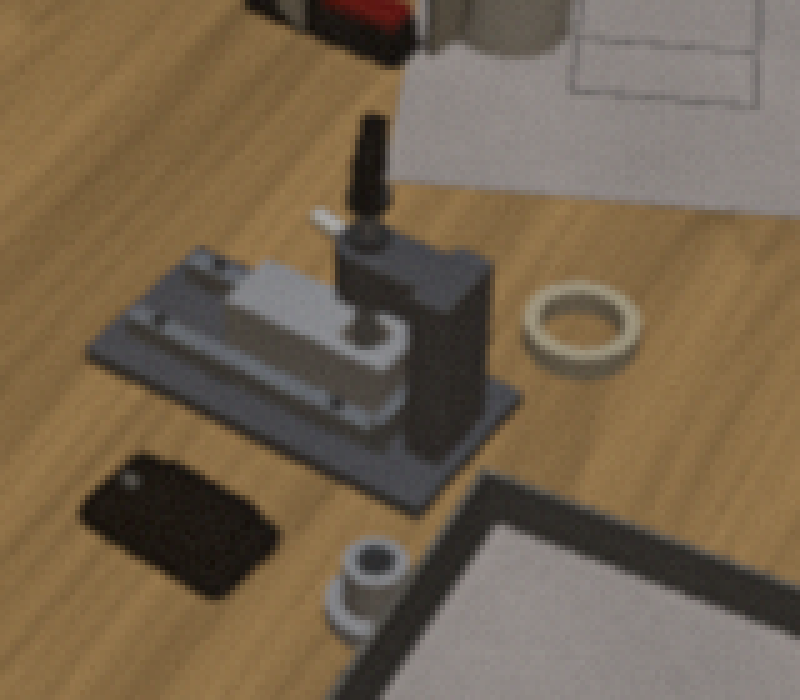

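```bash
python3 - <<'E'
from h import *
import cv2
for n in (7,12):
    c=load("wrist",n);K=c["camera_matrix"];z=c["range_z"]
    y0,y1,x0,x1=195,305,290,350
    ys,xs=np.mgrid[y0:y1,x0:x1];d=z[y0:y1,x0:x1]
    P=np.stack([(xs-K[0,2])/K[0,0]*d,(ys-K[1,2])/K[1,1]*d,d],-1)@c["T"][:3,:3].T+c["T"][:3,3]
    h=P[...,2]
    m=(h>.17)&(h<.24)
    top=np.median(h[m&(h>np.percentile(h[m],30))]);mm=(abs(h-top)<.004)
    q=P[mm][:,:2].astype(np.float32);r=cv2.minAreaRect(q*1000)
    print(n,mm.sum(),"top",np.mean(h[mm]),"rect",r, "stand-local",r[0]-np.array([596.77,21.64]))
im=load("wrist",12)["img"][190:300,250:390,::-1]
cv2.imwrite("pics/w12c.png",cv2.resize(im,None,fx=5,fy=5,interpolation=2))
E
```

```text
7 1830 top 0.22902821363341191 rect ((595.9833984375, 21.43893051147461), (13.876649856567383, 40.896080017089844), 80.49888610839844) stand-local [-0.78660156 -0.20106949]
12 1516 top 0.194913313697254 rect ((596.8361206054688, 21.507314682006836), (13.979641914367676, 41.53536605834961), 18.826705932617188) stand-local [ 0.06612061 -0.13268532]
```

View pics/w12c.png

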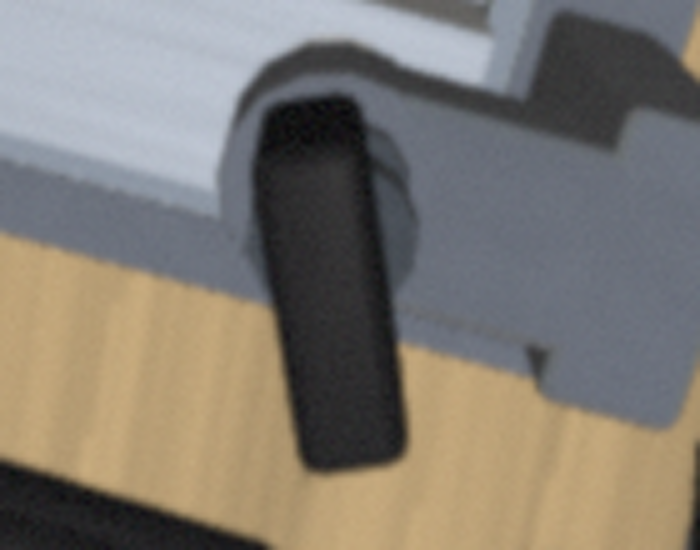

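The spindle held: the knob top is 34.1 mm lower. The knob, though, has only turned to about 1.14 rad because it lagged in the fingers, which is too close to the 1.1 limit. I'll re-grip and turn it a little further.

```bash
python3 -c "
from h import *
rel([.5968,.0216,.162],1.893)"
```

```text
t 17.18 pos [0.5965 0.0214 0.2594] rot [-3.139e+00 -8.000e-04  1.747e+00] F [0.63 0.02 0.12] open 0.0591
shift [0.     0.0006 0.0974] turn [-0.0025 -0.001  -0.146 ]
```

Emit:
jog_arm(series=[[0.3,[0,0,0.02],[0,0,-0.08]],[0.3,[0,0,0.04],[0,0,-0.146]],[0.3,[0,0,0.06],[0,0,-0.146]],[0.3,[0,0,0.08],[0,0,-0.146]],[0.3,[0,0,0.093],[0,0,-0.146]],[0.3,[0,0,0.093],[0,0,-0.146]],[0.3,[0,0,0.093],[0,0,-0.146]]])

```text
time: 17.77
tool_pos: [0.5964, 0.0214, 0.1666]
tool_rot: [-3.139, -0.001, 1.893]
contact_force: [0.6, 0.4, 0.9]
opening: 0.0599
```

```bash
python3 -c "
from h import *
rel([.5968,.0216,.162],1.893)"; python3 snap.py wrist 13 240 200 400 320 5
```

```text
t 17.77 pos [0.5964 0.0214 0.1666] rot [-3.1386e+00 -1.4000e-03  1.8928e+00] F [0.6  0.37 0.91] open 0.0599
shift [0.0001 0.0005 0.0046] turn [-0.0029 -0.0014 -0.0002]
17.7667 [0.5964 0.0214 0.1666] [-3.1386e+00 -1.4000e-03  1.8928e+00] [0.6  0.37 0.91] [-0.093  0.525  1.403  0.     1.217 -0.415] 0.05990691949848142
```

View pics/wrist13.png

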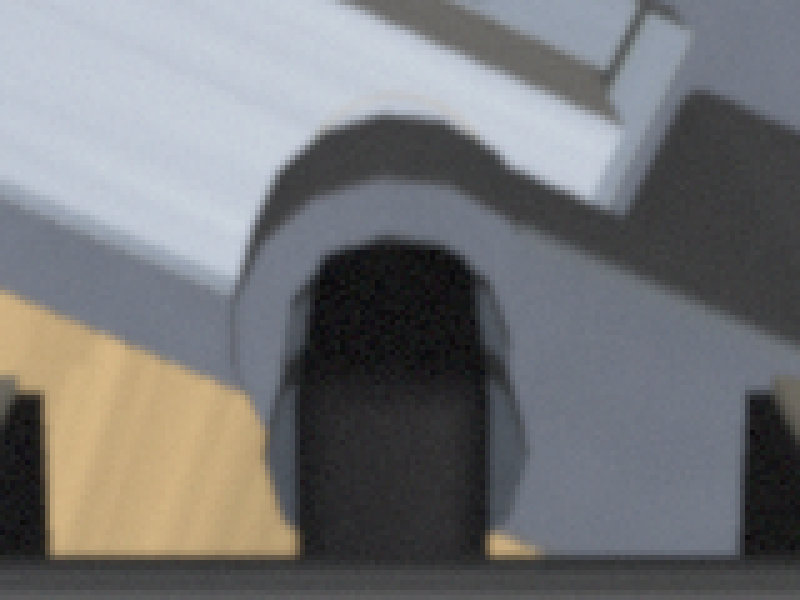

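Emit:
jog_arm(series=[[0.3,[0,0.0004,0.003],[0,0,0]],[-1,[0,0.0004,0.003],[0,0,0]],[-1,[0,0.0004,0.003],[0,0,0]],[-1,[0,0.0004,0.003],[0,0,0]],[-1,[0,0.0004,0.003],[0,0,0]],[-1,[0,0.0004,0.003],[0,0,0]],[-1,[0,0.0004,0.003],[0,0,0]],[-1,[0,0.0004,0.003],[0,0,0]],[-1,[0,0.0004,0.003],[0,0,0]],[-1,[0,0.0004,0.003],[0,0,0]]], squeeze=50)

```text
time: 18.65
tool_pos: [0.5967, 0.0212, 0.165]
tool_rot: [-3.14, -0.0, 1.893]
contact_force: [-4.5, -1.1, 3.1]
opening: 0.0132
```

Emit:
jog_arm(series=[[-1,[0,0,0],[0,0,0.08]],[-1,[0,0,0],[0,0,0.16]],[-1,[0,0,0],[0,0,0.24]],[-1,[0,0,0],[0,0,0.3]],[-1,[0,0,0],[0,0,0.3]],[-1,[0,0,0],[0,0,0.3]]])

```text
time: 19.15
tool_pos: [0.5966, 0.021, 0.1649]
tool_rot: [-3.139, 0.001, 1.595]
contact_force: [-4.9, -2.1, 2.5]
opening: 0.0145
```

```bash
python3 -c "
from cell import status
s=status.observe();print(s['torque'],s['contact_force'],s['tool_pos'],s['tool_rot'])"
```

```text
[-0.40422506  0.87013017  1.07550772] [-4.93462034 -2.10202597  2.53974751] [0.5966058 0.0210124 0.1648693] [-3.13938798e+00  1.20490765e-03  1.59483368e+00]
```

Emit:
jog_arm(series=[[-1,[0,0,0],[0,0,-0.04]],[0,[0,0,0],[0,0,-0.04]],[0.3,[0,0,0],[0,0,-0.04]],[0.3,[0,0,0],[0,0,-0.04]],[0.3,[0,0,0],[0,0,-0.04]],[0.3,[0,0,0],[0,0,-0.04]],[0.3,[0,0,-0.03],[0,0,-0.04]],[0.3,[0,0,-0.06],[0,0,-0.04]],[0.3,[0,0,-0.1],[0,0,-0.04]],[0.3,[0,0,-0.1],[0,0,-0.04]],[0.3,[0,0,-0.1],[0,0,-0.04]],[0.3,[0,0,-0.1],[0,0,-0.04]]])

```text
time: 20.15
tool_pos: [0.5973, 0.0215, 0.2646]
tool_rot: [-3.141, -0.0, 1.633]
contact_force: [-1.0, -0.5, -1.1]
opening: 0.0598
```

```bash
python3 snap.py wrist 14; python3 - <<'E'
from h import *
import cv2
for n in (12,14):
    c=load("wrist",n);K=c["camera_matrix"];z=c["range_z"]
    y0,y1,x0,x1=195,305,290,350
    ys,xs=np.mgrid[y0:y1,x0:x1];d=z[y0:y1,x0:x1]
    P=np.stack([(xs-K[0,2])/K[0,0]*d,(ys-K[1,2])/K[1,1]*d,d],-1)@c["T"][:3,:3].T+c["T"][:3,3]
    h=P[...,2];m=(h>.17)&(h<.24)
    top=np.median(h[m&(h>np.percentile(h[m],30))]);mm=(abs(h-top)<.004)
    print(n,mm.sum(),"top",np.mean(h[mm]),cv2.minAreaRect(P[mm][:,:2].astype(np.float32)*1000))
E
```

```text
20.15 [0.5973 0.0215 0.2646] [-3.1414e+00 -2.0000e-04  1.6327e+00] [-1.01 -0.55 -1.06] [-0.092  0.455  1.245  0.     1.442 -0.154] 0.05984766435282581
12 1516 top 0.194913313697254 ((596.8361206054688, 21.507314682006836), (13.979641914367676, 41.53536605834961), 18.826705932617188)
14 1499 top 0.19477831379513919 ((596.9376220703125, 21.408916473388672), (14.026202201843262, 42.03809356689453), 14.344414710998535)
```

View pics/wrist14.png

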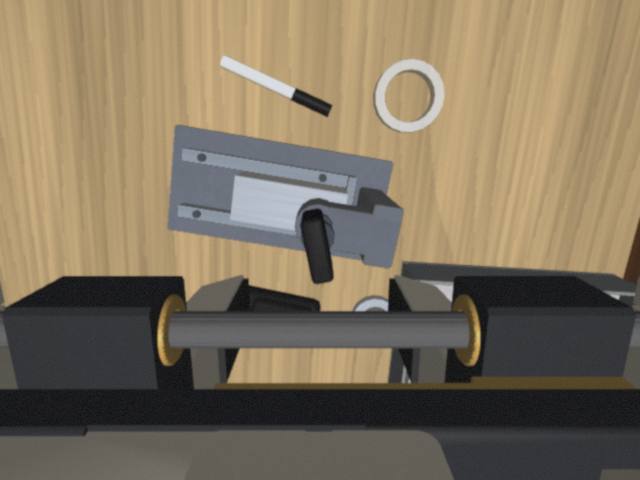

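The knob has turned further to about 1.22 rad and its height is unchanged (194.8 mm, was 194.9). Next I'll get a more precise bore-bottom height from the first depth images, and check the part and the bystanders.

```bash
python3 - <<'E'
from h import *
for n,sel,(tx0,tx1,ty0,ty1) in (("side",[(8,6,13),(9,6,14),(10,7,13)],(340,365,281,284)),("scene",[(8,6,11),(9,6,10)],(310,320,258,264))):
    c=load(n);K=c["camera_matrix"];z=c["range_z"]
    ys,xs=np.mgrid[:480,:640]
    H=(np.stack([(xs-K[0,2])/K[0,0]*z,(ys-K[1,2])/K[1,1]*z,z],-1)@c["T"][:3,:3].T+c["T"][:3,3])[...,2]*1000
    b=(330,272) if n=="side" else (318,257)
    v=np.concatenate([H[b[1]+r,b[0]+a:b[0]+e+1] for r,a,e in sel])
    t=H[ty0:ty1,tx0:tx1];print(n,"bottom",v.mean(),v.std()/len(v)**.5,"top",np.median(t))
E
python3 snap.py side 15; python3 snap.py scene 15; python3 - <<'E'
import cv2,numpy as np
from h import *
for n in("side","scene"):
    a=load(n)["img"].astype(int);b=load(n,15)["img"].astype(int);d=(abs(a-b).max(2)>50).astype(np.uint8)
    k,l,st_,_=cv2.connectedComponentsWithStats(cv2.dilate(d,np.ones((3,3))));print(n,[list(map(int,s)) for s in st_[1:] if s[4]>25])
E
```

```text
side bottom 42.66527192389971 0.29524173087849237 top 59.87516322326491
scene bottom 43.062243536754444 0.33677133832138345 top 59.41399454667091
20.2 [0.597  0.0215 0.2638] [-3.1397e+00 -5.0000e-04  1.6327e+00] [-0.11  0.87 -0.84] [-0.092  0.456  1.246  0.     1.442 -0.154] 0.05968231853938604
20.25 [0.5969 0.0215 0.2634] [-3.1389e+00 -5.0000e-04  1.6327e+00] [ 0.17 -0.2  -0.31] [-0.092  0.456  1.246  0.     1.442 -0.154] 0.05982795370580778
side [[294, 0, 66, 58, 1911], [361, 0, 157, 48, 2213], [531, 0, 77, 23, 782], [308, 68, 59, 73, 2594], [274, 134, 118, 70, 3220], [619, 183, 20, 11, 117], [587, 190, 30, 61, 787], [614, 202, 18, 20, 205], [319, 210, 25, 39, 576], [318, 268, 29, 17, 290], [367, 276, 12, 8, 80], [365, 283, 12, 9, 79]]
scene [[203, 0, 9, 8, 52], [209, 0, 97, 48, 1894], [260, 0, 14, 5, 46], [274, 11, 21, 18, 290], [272, 49, 10, 7, 55], [314, 48, 53, 26, 774], [306, 54, 8, 11, 55], [257, 57, 27, 11, 146], [270, 67, 88, 62, 2704], [260, 87, 20, 21, 202], [96, 116, 30, 22, 338], [176, 119, 12, 9, 66], [113, 129, 27, 19, 236], [162, 128, 28, 23, 407], [173, 130, 50, 52, 950], [193, 132, 7, 5, 26], [309, 134, 70, 77, 2539], [109, 153, 8, 7, 44], [293, 152, 21, 21, 229], [122, 155, 16, 10, 89], [111, 161, 22, 34, 406], [143, 165, 7, 9, 40], [325, 212, 18, 31, 351], [298, 249, 14, 11, 101], [321, 260, 21, 15, 194]]
```

View pics/side15.png

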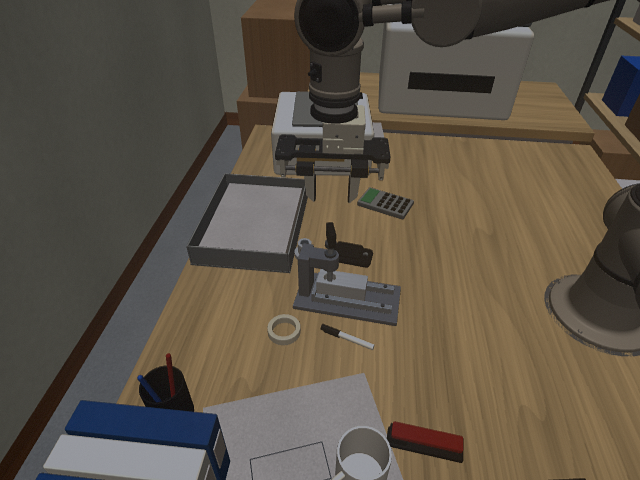

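```bash
python3 -c "
from cell import job
print(job.hand_in())"
```

```text
the job is handed in; nothing more can be done
None
```

I slid the part home against the stop, pressed the probe down until its tip touched the bottom of the bore, and locked it there. Then I let go, moved the gripper about 70 mm above the knob and handed the job in at about 20 s of the 72 s.

- **Part home:** the arm stalled at the stop with about 14 N. The part's push end then matched the predicted home position to about 0.5 px.
- **Touching:** depth images put the bore bottom about 43 mm above the desk. The probe went down 34.1 mm from 75 mm, so the sprung tip is pressed in about 2 mm of its 3 mm. I estimate 2.5 to 3 N on the bottom; this is calculated, not measured.
- **Locked:** the first turn only reached about 1.14 rad because the knob lagged in the fingers. I gripped it again and turned it to about 1.22 rad. The knob top stayed at the same height after release (194.9 mm, then 194.8 mm).
- **Other things on the desk:** comparing pictures from before and after showed changes only at the arm, the knob and the part.

**Check that disagreed:** the wrist force in z did not agree with the expected spring force while I pressed. It read about −3 to +1 N where about +3.7 N was expected. I used it only for its rise at contact, about 2 N, and took the depth from the position and the depth images.

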